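Run the bench support up to its stop and back it off a quarter turn

ROBOT

A 6-joint arm with a two-finger parallel gripper is mounted at the origin on the work surface. World frame = base frame: x ahead of the robot, y to its left, z up, the work surface at z = 0. Lengths are in m, angles in rad, forces in N, time in s.
With the tool pointing down it reaches from about 0.375 to 0.975 m from the base axis. Payload 3.8 kg.
Tool frame: the origin (TCP) lies on the centre line of the jaws, within the pads' length; the fingertips stand 8 mm ahead of it and the grasp point (between the pads) lies 11 mm behind it (tip_extent is the distance from the TCP to the fingertips, in m); z points along the fingers, y is the direction in which the jaws open and shut (so a half turn about z gives the same grasp; the last joint's range is limited). The gripper opens to 85 mm and grips with 20 to 120 N. Pads are 22 mm wide; open, the fingers measure 114 mm over their backs; the gripper's body (76 mm by 85 mm) begins 54 mm behind the grasp point. The pads swing forward as they close: fully open they stand 13 mm farther back than shut.
Start: joints at [-1.268, 0.264, 1.604, -0, 1.274, -0.037], TCP at [0.225, -0.636, 0.239] pointing down, gripper open.
Joint ranges: [-2.63, 2.63], [-0.94, 2.18], [0.31, 2.57], [-1.31, 4.45], [0, 2.66], [-2.55, 2.55]. Speed limits (rad/s): [2.57, 2.57, 3.14, 3.14, 3.14, 3.14].

INTERFACE

Orientations are given as a rotation vector (axis times angle).
In Python, from bench import get_state, grab_frame, get_calibration, sign_off, tip_extent gives the robot as it stands.
- The arm moves only by the tool move_arm, never from a script. Its argument "targets" is a list of rows, each an object with "travel": the shift along the tool's x, y, z in m, a list of three; "rot": the turn, a rotation vector about the tool's x, y, z in rad, a list of three; "fingers": the finger opening in m, from 0 to 0.0854. A call has 1 to 12 rows; each row is the pose to reach, as a shift and turn from the pose commanded when the call began, along the tool's axes at that moment; what a row does not reach only later rows make up. A row lasts 1/8 s, in which the tool goes at most 62.5 mm and 10.7 degrees, less where a joint would pass 70% of its speed; a pose out of reach is approached as far as the arm can. A call with a gripper value outside its range is refused whole. The fingers move at their own pace and stop on an object; "newtons" is the grip in N (left out, the last holds). Time passes only in rows, so rows that repeat a pose let the fingers close. It gives the time, the measured TCP pose, the force and the opening at its end, in the units of the state.
- get_state(): the state, without advancing time (a new reading comes with each control period).
- grab_frame(name): name is "scene" or "side" or "wrist"; returns the picture (400x640x3 uint8, red, green, blue); there is no depth.
- get_calibration(name): a dict with "fx", "fy", "cx", "cy" (pixels), "R" (3x3) and "t" (3): a world point X has camera coordinates R X + t. Camera axes: x right, y down, z forward; pixel columns grow to the right and rows downward; lengths in m; the calibration is good to about 2 mm. The wrist camera is an equidistant fisheye: a pixel r from the principal point sees the ray r / f radians off the axis. A picture is of the moment at which its call begins: read the wrist's pose just before it. get_calibration takes no time and is no camera call; for the wrist camera it gives the pose at the moment of the call.
- sign_off(): hands the job in, once; it reports no verdict.
The state is a dict: "t": time; "joint_pos": joint angles; "dq": joint speeds; "tau": joint torques, N m; "tcp_pos": TCP position; "tool_rot": TCP orientation; "force": force on the tool from outside, world axes, zero at the start; "wrist_torque": the same for the moment, N m; "width": finger opening in m.
Only numpy, scipy, OpenCV 4.12 (cv2) and the standard library are available. Lean on these libraries where they do the work, as an engineer would, in place of code of your own. Each camera call takes 0.05 s, during which the arm holds its last target.

TASK

Take the loose handwheel by its hub, set it fully down on the square spindle on top of the bench support and let go. Then take it by its crank knob and wind it clockwise (seen from above), as many turns as it takes, until you feel the support come up against its stop; back it off a quarter turn so that the screw is not left jammed, and let go, leaving the handwheel on the spindle. Leave the other things on the bench where they are.

Things in the scene. Friction and masses are not known exactly. Their poses are not given: they have to be found in the camera images.
- handwheel: loose steel handwheel, about 0.5 kg, lying flat, hub up: dark round rim 176 mm across outside (16 mm thick, underside on the origin's plane), three spokes (top 12 mm up) and a square bright hub, 46 x 46 mm outside and 46 mm high, with a 26.5 mm square bore right through it. Origin: on the hub's axis, at the underside. z up along the axis; x points along the spoke that carries the crank knob; the hub's faces are square to x and y.
- knob_mid (a point): middle of the crank knob on the handwheel: upright black cylinder, 26 mm across, freely spinning on its pin, standing on the rim 80 mm from the hub's axis along the handwheel's x, from 16 to 62 mm above the wheel's underside; this point is 40 mm above the underside.
- column: the bench support, fixed to the bench: grey column 70 x 90 mm, 150 mm high, on a dark 150 x 140 mm foot. Origin: under the column's middle, on the bench; x points from the column to the side where the carriage rides; z up. A round dark flange (68 mm across) on its top carries the spindle.
- seat (a point): on the spindle's axis, in the upward face of its round shoulder (48 mm across, 168 mm above the bench), where the handwheel's underside comes to rest. Above it stands a 24 mm square, 26 mm high, then a tip tapering over 10 mm to a 13 mm square. x and y are square to the flats and turn with the spindle. The bore fits in any of the four quarter positions, with about 6 degrees of play each way.
- spindle_tip (a point): top of the spindle, on its axis, 36 mm above the shoulder. The spindle drags lightly (0.12 N m, 1.5 N at the knob) all the way and stays where it is left. Clockwise it goes between one and two and a half turns from its start, then meets a hard stop; the angle and the number of turns differ every time and cannot be seen: it shows only as a sharp rise of force (6 to 10 N at the knob is enough to be sure).
- rest (a point): bottom of the V-shaped rubber rest on the aluminium carriage at the column's side, 90 mm from the column's axis. Clockwise turning raises it, 8 mm a turn (so a quarter turn is 2 mm, about as much as the error of its reading); it is driven by the spindle alone.
- grease_tin: bystander: plain metal tin, 68 mm across, 70 mm high, standing; origin at its underside
- caster: bystander: black rubber caster wheel, 100 mm across, 32 mm thick, lying flat; origin at its underside
- wrench: bystander: steel wrench 180 mm long, lying along its x; origin at its underside
- screwdriver: bystander: screwdriver 200 mm long, lying along its x; origin at its underside
There are look-alikes about, which are no part of the job. Several things look just like the handwheel: the one meant starts farthest from the robot's base.

How it is judged:
By the outcome, as a careful person would: the job done as asked, in the order asked, and still so for the second after the job is handed in, with the robot touching nothing.
It also fails if it takes over 72 s, if anything falls off the work surface, if the arm or the gripper's body presses on something with over 40 N, if the wrist force passes 120 N, or if a joint passes its speed limit or range.

## Working session

There is one attempt and no reset: what is moved stays moved. The work goes in short steps, Python scripts to look and compute and a tool call to move; the robot and the scene stay as the last step left them, time stands still between calls to the robot, and variables do not carry over. Pictures are saved under pics/ and viewed, and the job is handed in when it is done.

Besides the shell and the picture viewer there is one more tool, called after "Request:" as name(argument=value, ...) on one line, values as JSON. move_arm: Moves the arm, as the interface text tells. Its arguments: {"type":"object","properties":{"targets":{"type":"array"},"newtons":{"type":"number"}},"required":["targets"]}

```bash
ls; mkdir -p pics
python3 - <<'E'
from bench import *
import cv2
print(get_state())
for n in ["scene","side","wrist"]:
    c=get_calibration(n);print(n,c)
    cv2.imwrite(f"pics/{n}0.png",grab_frame(n)[:,:,::-1])
E
```

```text
pics
{'t': 0.0, 'joint_pos': array([-1.26792630e+00,  2.64761123e-01,  1.60539753e+00, -1.37414410e-05,
        1.27371079e+00, -3.68995813e-02]), 'dq': array([-0.00296375, -0.00105695,  0.00113835, -0.000977  , -0.00039836,
        0.00102932]), 'tau': array([-1.14004251e-04, -5.15106690e+01, -3.67314327e+01,  2.72578673e-04,
        1.30484859e-02, -2.18256201e-05]), 'tcp_pos': array([ 0.22473392, -0.63571703,  0.23794394]), 'tool_rot': array([-3.09414348e+00, -5.30770336e-01,  4.94298343e-04]), 'force': array([-0.15899911, -0.12536841, -0.3539507 ]), 'wrist_torque': array([-0.01096353, -0.06200992, -0.05468436]), 'width': 0.08528324999971397}
scene {'fx': 394.5126717921246, 'fy': 394.5126717921246, 'cx': 322.8260390556824, 'cy': 195.2530195100877, 'R': array([[ 0.7824529 ,  0.62270218,  0.00307392],
       [ 0.33186175, -0.41281189, -0.84820641],
       [-0.52691104,  0.66470168, -0.5296569 ]]), 't': array([-0.3845752 , -0.03862849,  1.42419338])}
side {'fx': 390.8839688066602, 'fy': 390.8839688066602, 'cx': 321.92459900307995, 'cy': 197.73646971560444, 'R': array([[-0.90770429, -0.4196092 ,  0.00102002],
       [-0.25144545,  0.54198088, -0.8018927 ],
       [ 0.33592872, -0.72813793, -0.5974672 ]]), 't': array([0.46908669, 0.25951221, 1.1433723 ])}
wrist {'fx': 309.70691628693146, 'fy': 309.70691628693146, 'cx': 318.79019000627443, 'cy': 207.68708681972893, 'R': array([[ 0.33376559, -0.94265309, -0.00238567],
       [-0.89935949, -0.31919276,  0.29877832],
       [-0.2824058 , -0.09757635, -0.95431956]]), 't': array([-0.67319128, -0.03895706,  0.37974447])}
```

View pics/scene0.png

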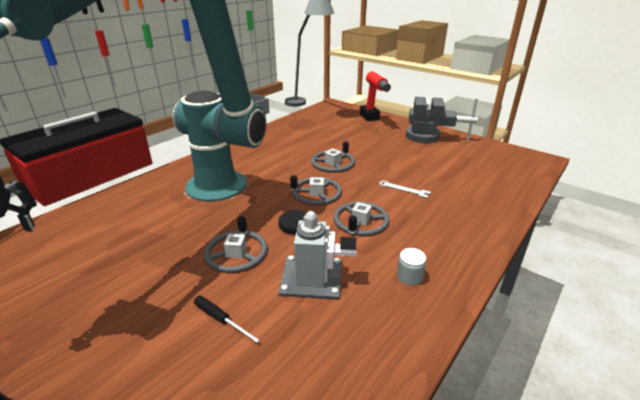

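View pics/side0.png

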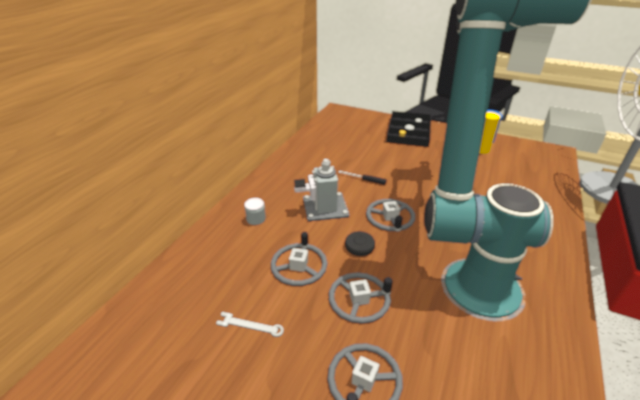

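View pics/wrist0.png

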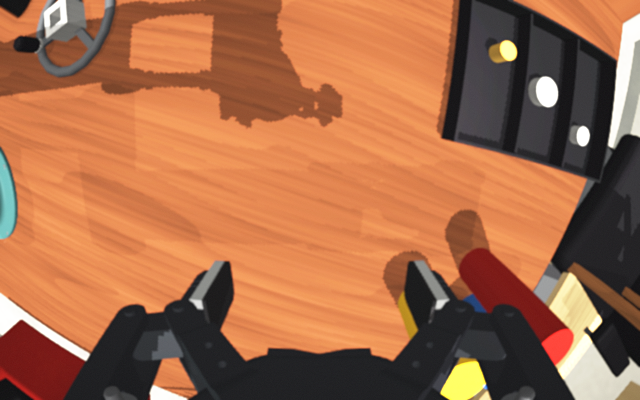

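Four handwheels show in scene at about (235,250), (317,190), (333,160) and (361,217). The column's spindle tip is near (310,216). Next I'll triangulate these.

```bash
cat > h.py <<'E'
import numpy as np, cv2
from bench import *
def ray(n,u,v,c=None):
    c=c or get_calibration(n)
    x=(u-c['cx'])/c['fx'];y=(v-c['cy'])/c['fy']
    if n=='wrist':
        r=np.hypot(x,y);s=np.sin(r)/r if r>1e-9 else 1
        d=np.array([x*s,y*s,np.cos(r)])
    else: d=np.array([x,y,1.])
    R=np.array(c['R']);t=np.array(c['t'])
    d=R.T@d; return -R.T@t, d/np.linalg.norm(d)
def plane(n,u,v,z,c=None):
    o,d=ray(n,u,v,c); return o+d*(z-o[2])/d[2]
def tri(rs):
    A=0;b=0
    for o,d in rs:
        P=np.eye(3)-np.outer(d,d);A=A+P;b=b+P@o
    X=np.linalg.solve(A,b);return X,[np.linalg.norm((np.eye(3)-np.outer(d,d))@(X-o)) for o,d in rs]
def proj(n,X,c=None):
    c=c or get_calibration(n);p=np.array(c['R'])@np.array(X)+np.array(c['t'])
    if n=='wrist':
        th=np.arctan2(np.hypot(p[0],p[1]),p[2]);q=p[:2]/np.hypot(p[0],p[1])*th
    else:q=p[:2]/p[2]
    return q*c['fx']+[c['cx'],c['cy']]
def crop(img,x0,y0,w,h,k,name):
    cv2.imwrite(f"pics/{name}.png",cv2.resize(img[y0:y0+h,x0:x0+w],None,fx=k,fy=k,interpolation=cv2.INTER_CUBIC))
E
python3 - <<'E'
from h import *
for p in [(236,240),(317,183),(333,153),(361,210)]:
    X=plane('scene',*p,.046);print('scene',p,X.round(3),np.hypot(*X[:2]).round(3))
for p in [(391,207),(360,286),(366,366),(299,255)]:
    X=plane('side',*p,.046);print('side',p,X.round(3),np.hypot(*X[:2]).round(3))
print(tri([ray('scene',310,214),ray('side',325.5,160)]))
s=cv2.imread('pics/scene0.png');crop(s,260,120,200,150,4,'s1')
s=cv2.imread('pics/side0.png');crop(s,230,140,200,150,4,'d1')
E
```

```text
scene (236, 240) [ 0.35  -0.204  0.046] 0.405
scene (317, 183) [0.326 0.175 0.046] 0.371
scene (333, 153) [0.228 0.395 0.046] 0.456
scene (361, 210) [0.535 0.133 0.046] 0.551
side (391, 207) [ 0.339 -0.193  0.046] 0.391
side (360, 286) [0.314 0.187 0.046] 0.365
side (366, 366) [0.219 0.403 0.046] 0.459
side (299, 255) [0.523 0.151 0.046] 0.545
(array([ 0.57342982, -0.15140363,  0.20119128]), [np.float64(0.00019422254968323168), np.float64(0.00019422254968325082)])
```

View pics/s1.png

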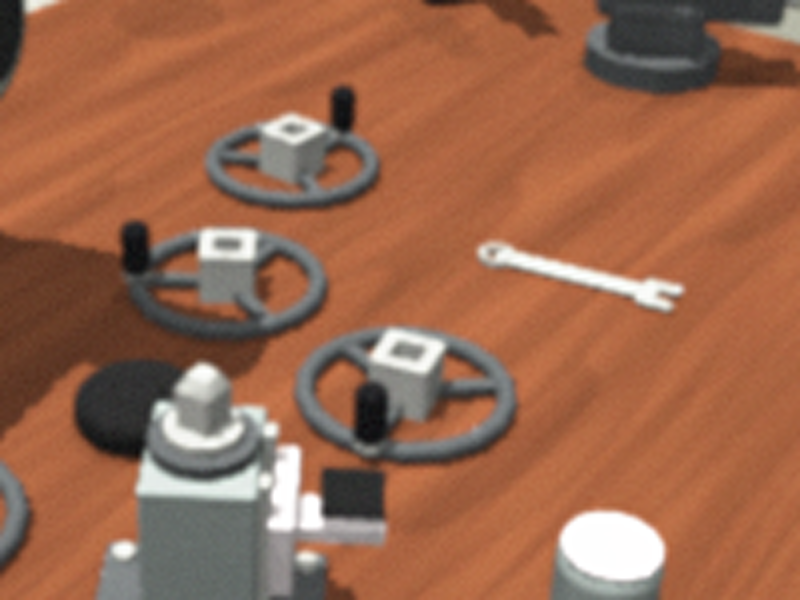

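View pics/d1.png

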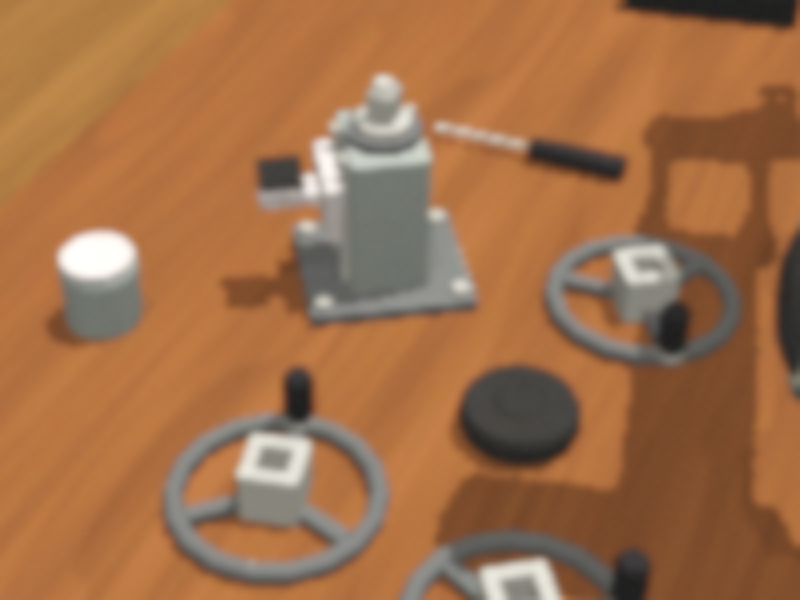

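Run:
```python
from h import *
from scipy.spatial.transform import Rotation as Ro
print(tip_extent() if callable(tip_extent) else tip_extent)
hub=tri([ray('scene',362,207.5),ray('side',298.8,255)]);print(hub)
kn=tri([ray('scene',353,217),ray('side',304.5,234.3)]);print(kn)
d=kn[0]-hub[0];print(np.degrees(np.arctan2(d[1],d[0])),np.hypot(d[0],d[1]))
s=get_state();Rt=Ro.from_rotvec(s['tool_rot']).as_matrix();print(Rt.round(3))
c=get_calibration('wrist');R=np.array(c['R']);cam=-R.T@c['t'];print('cam in tool',Rt.T@(cam-s['tcp_pos']),'axis in tool',Rt.T@R[2])
```

```text
0.008
(array([0.52621848, 0.14949184, 0.04293122]), [np.float64(0.0011076473440566033), np.float64(0.001107647344056641)])
(array([0.54502461, 0.07286907, 0.05729944]), [np.float64(0.0009178738396690412), np.float64(0.0009178738396690583)])
-76.21003959503467 0.07889689471787416
[[ 0.943  0.333 -0.001]
 [ 0.333 -0.943  0.002]
 [ 0.    -0.002 -1.   ]]
cam in tool [ 0.07659139 -0.00060129 -0.13435738] axis in tool [-2.98851772e-01 -1.68340090e-04  9.54299528e-01]
```

Request:
move_arm(targets=[{"travel": [0.041,-0.034,-0.006],"rot": [0,0,0]},{"travel": [0.082,-0.068,-0.012],"rot": [0,0,0]},{"travel": [0.124,-0.102,-0.019],"rot": [0,0,0]},{"travel": [0.165,-0.136,-0.025],"rot": [0,0,0]},{"travel": [0.206,-0.17,-0.031],"rot": [0,0,0]},{"travel": [0.247,-0.205,-0.037],"rot": [0,0,0]},{"travel": [0.288,-0.239,-0.043],"rot": [0,0,0]},{"travel": [0.33,-0.273,-0.05],"rot": [0,0,0]},{"travel": [0.371,-0.307,-0.056],"rot": [0,0,0]},{"travel": [0.412,-0.341,-0.062],"rot": [0,0,0]},{"travel": [0.412,-0.341,-0.062],"rot": [0,0,0]}])

```text
schema error: expected keys travel, rot, fingers
```

```bash
cat > look.py <<'E'
import sys
from h import *
import pickle
n=sys.argv[1]
s=get_state();c=get_calibration('wrist');f=grab_frame('wrist')[:,:,::-1]
cv2.imwrite(f'pics/{n}.png',f);pickle.dump((s,c),open(f'pics/{n}.pkl','wb'))
print(s['t'],s['tcp_pos'],s['force'],s['width'])
E
python3 look.py w1
python3 - <<'E'
from h import *
print(proj('wrist',[.573,-.151,.204]))
E
```

```text
0.15 [ 0.22482654 -0.63588439  0.23822706] [-0.08245562  0.78302527  1.33169755] 0.08562270985922611
[  36.11552871 -162.10505058]
```

View pics/w1.png

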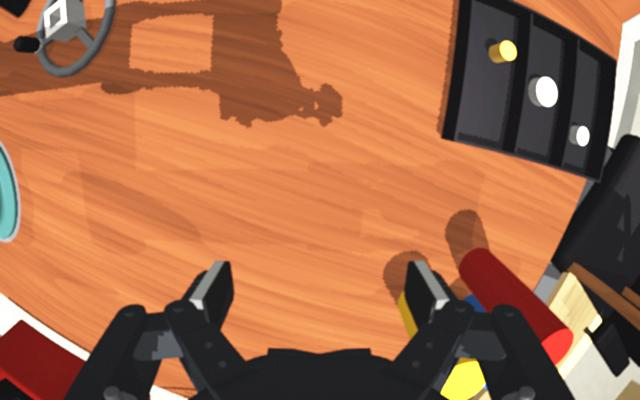

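The call was refused because every row needs "fingers", so nothing moved.

Request:
move_arm(targets=[{"travel": [0.041,-0.034,-0.006],"rot": [0,0,0],"fingers": 0.085},{"travel": [0.082,-0.068,-0.012],"rot": [0,0,0],"fingers": 0.085},{"travel": [0.124,-0.102,-0.019],"rot": [0,0,0],"fingers": 0.085},{"travel": [0.165,-0.136,-0.025],"rot": [0,0,0],"fingers": 0.085},{"travel": [0.206,-0.17,-0.031],"rot": [0,0,0],"fingers": 0.085},{"travel": [0.247,-0.205,-0.037],"rot": [0,0,0],"fingers": 0.085},{"travel": [0.288,-0.239,-0.043],"rot": [0,0,0],"fingers": 0.085},{"travel": [0.33,-0.273,-0.05],"rot": [0,0,0],"fingers": 0.085},{"travel": [0.371,-0.307,-0.056],"rot": [0,0,0],"fingers": 0.085},{"travel": [0.412,-0.341,-0.062],"rot": [0,0,0],"fingers": 0.085},{"travel": [0.412,-0.341,-0.062],"rot": [0,0,0],"fingers": 0.085}])

```text
t: 1.58
tcp_pos: [0.5014, -0.1746, 0.3018]
tool_rot: [-3.095, -0.539, -0.002]
force: [-0.5, -0.4, -0.9]
width: 0.0854
```

```bash
python3 look.py w1
python3 - <<'E'
from h import *
print(proj('wrist',[.573,-.151,.204]))
E
```

```text
1.575 [ 0.50137153 -0.17459884  0.30180062] [-0.52450368 -0.38719877 -0.92215604] 0.0853622053403468
[320.66942013 113.33770004]
```

View pics/w1.png

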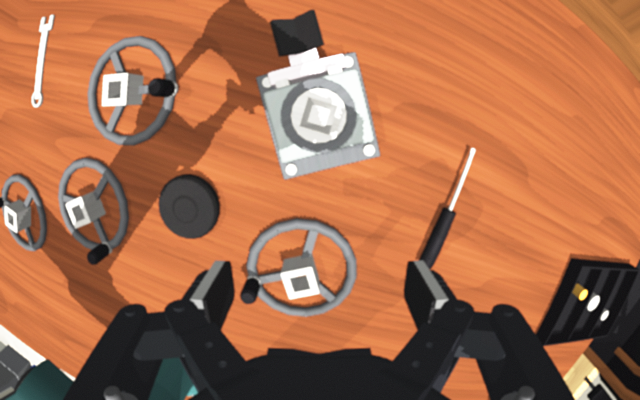

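The wrist view shows the spindle near (319,115), the target wheel's hub near (116,90) and its knob near (160,88). I'll zoom in on both.

Run:
```python
from h import *
s=cv2.imread('pics/w1.png');crop(s,270,70,100,75,8,'w1s');crop(s,80,30,110,82,7,'w1h')
```

```text
(no output)
```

View pics/w1s.png

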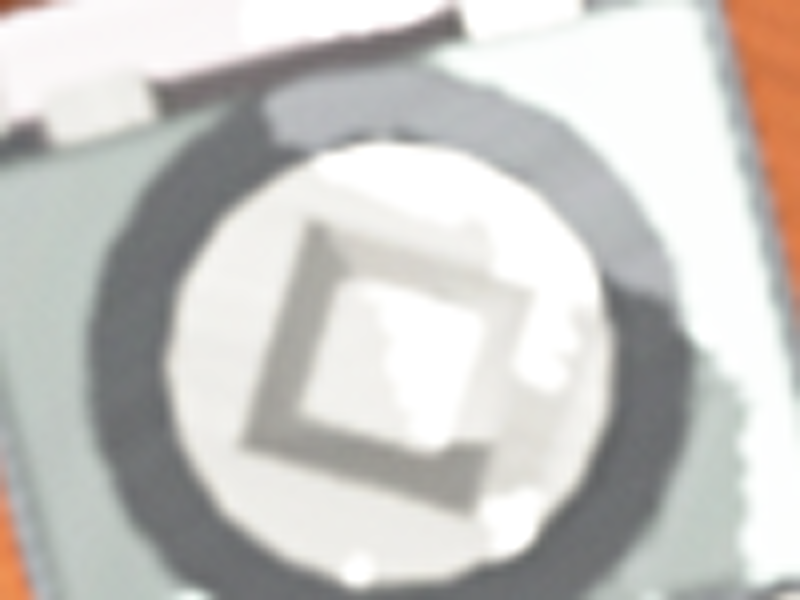

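View pics/w1h.png

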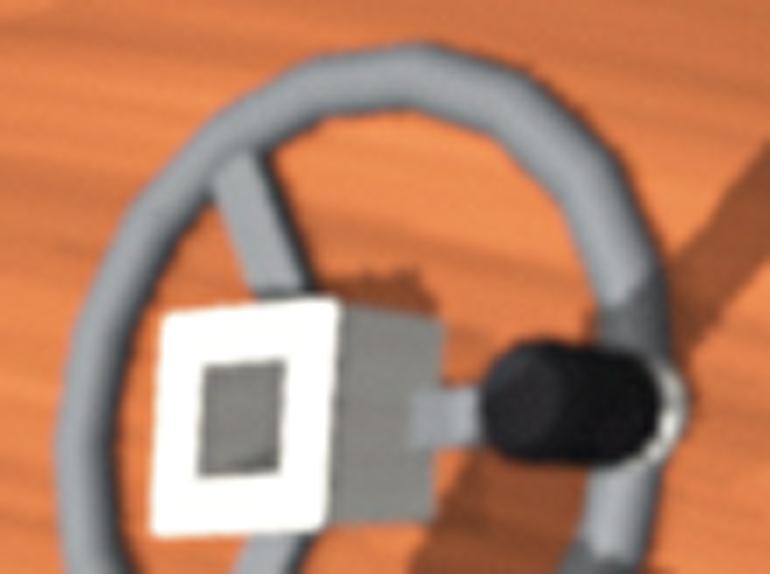

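Run:
```python
from h import *
import pickle
s,c=pickle.load(open('pics/w1.pkl','rb'))
def P(X,Y,x0,y0,k,z): return plane('wrist',x0+(X+.5)/k-.5,y0+(Y+.5)/k-.5,z,c)
S=lambda X,Y,z:P(X,Y,270,70,8,z)
H=lambda X,Y,z:P(X,Y,80,30,7,z)
def sq(q):
    q=np.array(q);print('center',q.mean(0).round(4))
    for i in range(4):
        d=q[(i+1)%4]-q[i];print('  len',np.linalg.norm(d[:2]).round(4),'ang',np.degrees(np.arctan2(d[1],d[0])).round(1), (np.degrees(np.arctan2(d[1],d[0]))%90).round(1))
print('tip top');sq([S(*p,.204) for p in [(340,280),(485,322),(450,445),(298,418)]])
print('sq .194');sq([S(*p,.194) for p in [(312,222),(528,290),(475,514),(245,445)]])
print('shoulder',S(390,362,.168), S(168,362,.168)-S(612,362,.168))
print('flange',S(389,365,.160))
print('hub');sq([H(*p,.046) for p in [(162,315),(340,300),(325,528),(152,535)]])
print('bore');sq([H(*p,.046) for p in [(202,367),(285,361),(279,471),(197,477)]])
print('knob',H(532,400,.062))
```

```text
tip top
center [ 0.5722 -0.1484  0.204 ]
  len 0.0139 ang -86.5 3.5
  len 0.012 ang -175.7 4.3
  len 0.0143 ang 99.5 9.5
  len 0.0135 ang 2.9 2.9
sq .194
center [ 0.5719 -0.1481  0.194 ]
  len 0.0218 ang -87.9 2.1
  len 0.0225 ang -173.1 6.9
  len 0.0233 ang 92.8 2.8
  len 0.0227 ang 3.0 3.0
shoulder [ 0.57235391 -0.14794465  0.168     ] [-0.01606509  0.04467808  0.        ]
flange [ 0.57198038 -0.14794599  0.16      ]
hub
center [0.5266 0.1487 0.046 ]
  len 0.0493 ang -76.5 13.5
  len 0.0471 ang -166.3 13.7
  len 0.0485 ang 103.9 13.9
  len 0.0475 ang 14.7 14.7
bore
center [0.5265 0.149  0.046 ]
  len 0.0231 ang -76.5 13.5
  len 0.023 ang -165.6 14.4
  len 0.0229 ang 104.7 14.7
  len 0.0235 ang 14.8 14.8
knob [0.54639794 0.06781355 0.062     ]
```

Request:
move_arm(targets=[{"travel": [0.022,-0.049,0],"rot": [0,0,0.017],"fingers": 0.085},{"travel": [0.044,-0.099,0],"rot": [0,0,0.033],"fingers": 0.085},{"travel": [0.066,-0.148,0],"rot": [0,0,0.05],"fingers": 0.085},{"travel": [0.088,-0.197,0.02],"rot": [0,0,0.067],"fingers": 0.085},{"travel": [0.11,-0.247,0.05],"rot": [0,0,0.083],"fingers": 0.085},{"travel": [0.1325,-0.296,0.09],"rot": [0,0,0.1],"fingers": 0.085},{"travel": [0.1325,-0.296,0.14],"rot": [0,0,0.1],"fingers": 0.085},{"travel": [0.1325,-0.296,0.19],"rot": [0,0,0.1],"fingers": 0.085},{"travel": [0.1325,-0.296,0.19],"rot": [0,0,0.1],"fingers": 0.085},{"travel": [0.1325,-0.296,0.19],"rot": [0,0,0.1],"fingers": 0.085}])

```text
t: 2.88
tcp_pos: [0.5272, 0.1449, 0.1128]
tool_rot: [3.119, 0.374, 0.003]
force: [0.8, 0.4, 0.1]
width: 0.0849
```

```bash
python3 look.py w2
python3 - <<'E'
from h import *
from scipy.spatial.transform import Rotation as Ro
s=get_state();print(Ro.from_rotvec(s['tool_rot']).as_matrix().round(3))
print(proj('wrist',[.5265,.149,.046]))
E
```

```text
2.875 [0.52721041 0.14487552 0.11276169] [0.83629024 0.36639826 0.11106072] 0.08492685236882931
[[ 0.972  0.236  0.004]
 [ 0.236 -0.972  0.001]
 [ 0.004  0.    -1.   ]]
[313.87553404 227.05224381]
```

View pics/w2.png

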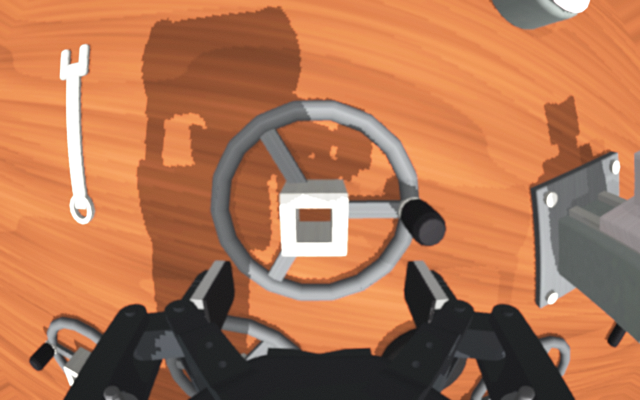

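The hub's top face shows square-on at (314,225), very close to the predicted (314,227). I'll refine it with a mask.

Run:
```python
from h import *
import pickle
s,c=pickle.load(open('pics/w2.pkl','rb'))
im=cv2.imread('pics/w2.png');m=(im.min(2)>205).astype(np.uint8)
m[:170]=0;m[275:]=0;m[:,:260]=0;m[:,370:]=0
cs,_=cv2.findContours(m,cv2.RETR_EXTERNAL,cv2.CHAIN_APPROX_NONE);k=max(cs,key=cv2.contourArea)
b=cv2.boxPoints(cv2.minAreaRect(k));print(b)
q=np.array([plane('wrist',*p,.046,c) for p in b]);print(q.mean(0))
for i in range(4):
    d=q[(i+1)%4]-q[i];print(np.linalg.norm(d),np.degrees(np.arctan2(d[1],d[0]))%90)
```

```text
[[280. 194.]
 [348. 194.]
 [348. 256.]
 [280. 256.]]
[0.52643246 0.14880586 0.046     ]
0.04587654961962702 13.662897042259132
0.046308165865523096 15.499120748095606
0.049287769378543005 13.792668187685365
0.04643603130191164 11.28424025485156
```

Request:
move_arm(targets=[{"travel": [0,-0.004,0.03],"rot": [0,0,0],"fingers": 0.085},{"travel": [0,-0.004,0.06],"rot": [0,0,0],"fingers": 0.085},{"travel": [0,-0.004,0.08],"rot": [0,0,0],"fingers": 0.085},{"travel": [0,-0.004,0.089],"rot": [0,0,0],"fingers": 0.085},{"travel": [0,-0.004,0.089],"rot": [0,0,0],"fingers": 0.06},{"travel": [0,-0.004,0.089],"rot": [0,0,0],"fingers": 0.04},{"travel": [0,-0.004,0.089],"rot": [0,0,0],"fingers": 0.03},{"travel": [0,-0.004,0.089],"rot": [0,0,0],"fingers": 0.03},{"travel": [0,-0.004,0.089],"rot": [0,0,0],"fingers": 0.03},{"travel": [0,-0.004,0.089],"rot": [0,0,0],"fingers": 0.03}], newtons=70)

```text
t: 4.18
tcp_pos: [0.527, 0.1497, 0.0243]
tool_rot: [3.119, 0.376, 0.006]
force: [-0.4, -2.2, 5.9]
width: 0.0448
```

Request:
move_arm(targets=[{"travel": [0,0,-0.04],"rot": [0,0,0],"fingers": 0.03},{"travel": [0,0,-0.09],"rot": [0,0,0],"fingers": 0.03},{"travel": [0,0,-0.14],"rot": [0,0,0],"fingers": 0.03},{"travel": [0,0,-0.19],"rot": [0,0,0],"fingers": 0.03},{"travel": [-0.002,0.025,-0.22],"rot": [0,0,0],"fingers": 0.03},{"travel": [-0.006,0.07,-0.22],"rot": [0,0,0.03],"fingers": 0.03},{"travel": [-0.01,0.12,-0.22],"rot": [0,0,0.07],"fingers": 0.03},{"travel": [-0.015,0.17,-0.22],"rot": [0,0,0.1],"fingers": 0.03},{"travel": [-0.019,0.22,-0.22],"rot": [0,0,0.14],"fingers": 0.03},{"travel": [-0.024,0.27,-0.22],"rot": [0,0,0.16],"fingers": 0.03},{"travel": [-0.026,0.3,-0.22],"rot": [0,0,0.178],"fingers": 0.03},{"travel": [-0.026,0.3,-0.22],"rot": [0,0,0.178],"fingers": 0.03}])

```text
t: 5.68
tcp_pos: [0.5702, -0.1501, 0.2409]
tool_rot: [-3.14, -0.092, 0.004]
force: [-1.0, -0.1, -5.0]
width: 0.0451
```

```bash
python3 look.py w3
python3 - <<'E'
from h import *
from scipy.spatial.transform import Rotation as Ro
s=get_state();print(Ro.from_rotvec(s['tool_rot']).as_matrix().round(3))
for n in('scene','side'): cv2.imwrite(f'pics/{n}3.png',grab_frame(n)[:,:,::-1])
a=cv2.imread('pics/scene3.png');b=cv2.imread('pics/side3.png')
crop(np.hstack([a[120:300,220:420],b[80:260,220:420]]),0,0,400,180,2,'p3')
for n in('scene','side'):print(proj(n,[.572,-.148,.204]),proj(n,[.572,-.148,.168]))
E
```

```text
5.675 [ 0.5702235  -0.15007352  0.24086554] [-0.95614862 -0.05015962 -5.00069478] 0.045128807295829916
[[ 0.998  0.06  -0.003]
 [ 0.06  -0.998  0.001]
 [-0.003 -0.002 -1.   ]]
[310.53700489 212.1543749 ] [310.74082913 224.68785592]
[325.53054105 159.83917678] [325.46209799 168.84885504]
```

View pics/w3.png

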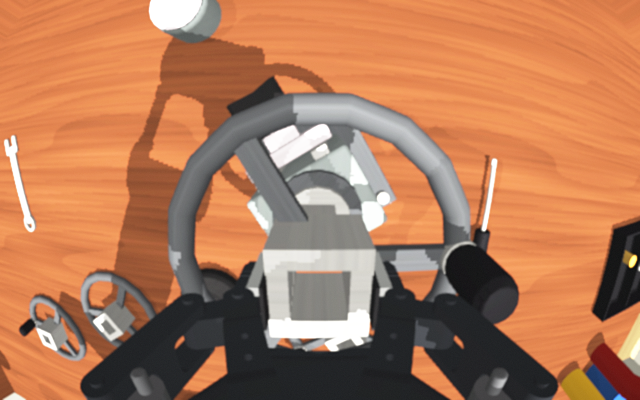

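View pics/p3.png

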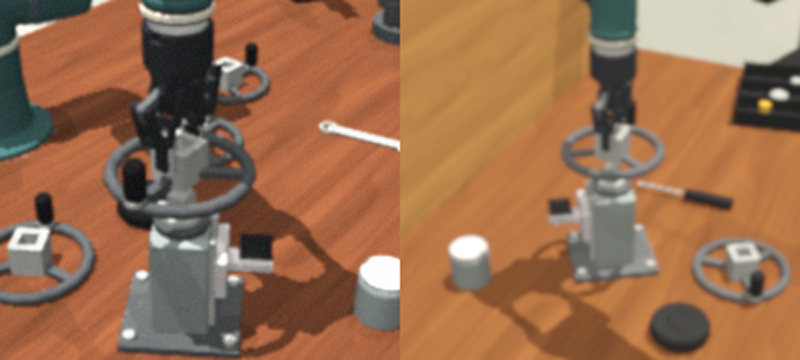

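Request:
move_arm(targets=[{"travel": [0,0,0],"rot": [0,0,0],"fingers": 0.03},{"travel": [0,0,0],"rot": [0,0,0],"fingers": 0.03}])

```text
t: 6.08
tcp_pos: [0.571, -0.1471, 0.2423]
tool_rot: [-3.14, -0.099, 0.0]
force: [0.1, 0.4, -5.7]
width: 0.0447
```

Run:
```python
from h import *
import pickle
s,c=pickle.load(open('pics/w3.pkl','rb'))
cx,cy=.5702-.0008,-.1501;u=s['tcp_pos'][2]-.0243
for a in range(0,360,45):
    t=np.radians(a);print(a,proj('wrist',[cx+.088*np.cos(t),cy+.088*np.sin(t),u+.008],c).round(0))
for dx,dy in[(1,1),(1,-1),(-1,-1),(-1,1)]:print(proj('wrist',[cx+.01325*dx,cy+.01325*dy,u+.046],c).round(0))
t=np.radians(-86.5);print('knob',proj('wrist',[cx+.08*np.cos(t),cy+.08*np.sin(t),u+.062],c))
```

```text
0 [331.  92.]
45 [205. 140.]
90 [169. 248.]
135 [220. 336.]
180 [312. 371.]
225 [408. 345.]
270 [467. 264.]
315 [447. 155.]
[290. 272.]
[354. 275.]
[347. 324.]
[290. 322.]
knob [501.56963399 309.13172473]
```

Run:
```python
from h import *
import pickle
s,c=pickle.load(open('pics/w3.pkl','rb'))
cx,cy=.5702-.0008,-.1501;u=s['tcp_pos'][2]-.0243
im=cv2.imread('pics/w3.png')
for a,col in((-86.5,(0,255,0)),(-80,(0,0,255))):
  for z in(.016,.062):
    t=np.radians(a);X=np.array([cx+.08*np.cos(t),cy+.08*np.sin(t),u+z])
    for b in range(0,360,15):
        p=proj('wrist',X+.013*np.array([np.cos(np.radians(b)),np.sin(np.radians(b)),0]),c);cv2.circle(im,tuple(np.round(p).astype(int)),1,col,-1)
crop(im,230,190,300,180,2.6,'w3k')
```

```text
(no output)
```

View pics/w3k.png

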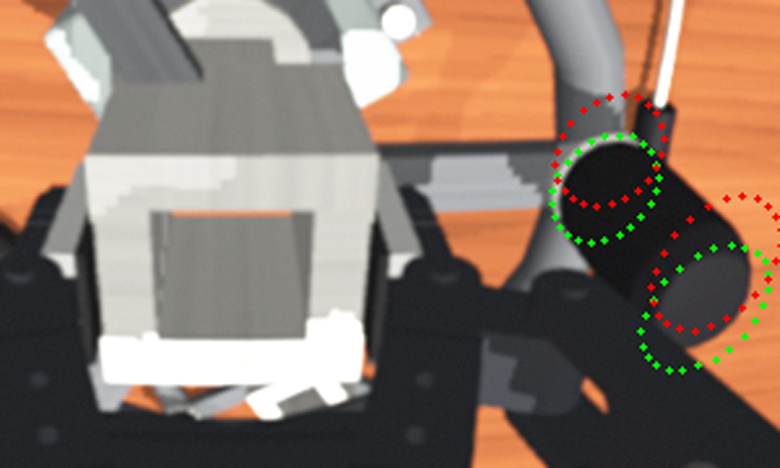

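Request:
move_arm(targets=[{"travel": [0.0015,0.001,0.004],"rot": [0,0,0.02],"fingers": 0.03},{"travel": [0.0015,0.001,0.012],"rot": [0,0,0.02],"fingers": 0.03},{"travel": [0.0015,0.001,0.02],"rot": [0,0,0.02],"fingers": 0.03},{"travel": [0.0015,0.001,0.024],"rot": [0,0,0.02],"fingers": 0.03},{"travel": [0.0015,0.001,0.024],"rot": [0,0,0.02],"fingers": 0.03}])

```text
t: 6.7
tcp_pos: [0.5722, -0.1489, 0.2175]
tool_rot: [-3.14, -0.065, 0.002]
force: [0.0, 0.3, -4.2]
width: 0.0449
```

Request:
move_arm(targets=[{"travel": [0,0,0.004],"rot": [0,0,0],"fingers": 0.03},{"travel": [0,0,0.008],"rot": [0,0,0],"fingers": 0.03},{"travel": [0,0,0.011],"rot": [0,0,0],"fingers": 0.03},{"travel": [0,0,0.011],"rot": [0,0,0],"fingers": 0.03}])

```text
t: 7.2
tcp_pos: [0.5724, -0.1489, 0.2068]
tool_rot: [-3.141, -0.066, 0.001]
force: [0.2, -0.9, -5.5]
width: 0.045
```

Still free, and the underside is at about 0.1825. Continuing down.

Request:
move_arm(targets=[{"travel": [0,0,0.005],"rot": [0,0,0],"fingers": 0.03},{"travel": [0,0,0.01],"rot": [0,0,0],"fingers": 0.03},{"travel": [0,0,0.0135],"rot": [0,0,0],"fingers": 0.03},{"travel": [0,0,0.0145],"rot": [0,0,0],"fingers": 0.03},{"travel": [0,0,0.0145],"rot": [0,0,0],"fingers": 0.03}])

```text
t: 7.82
tcp_pos: [0.5727, -0.149, 0.1928]
tool_rot: [3.141, 0.066, 0.0]
force: [-0.1, 0.7, -6.0]
width: 0.045
```

Request:
move_arm(targets=[{"travel": [0,0,0.0015],"rot": [0,0,0],"fingers": 0.03},{"travel": [0,0,0.003],"rot": [0,0,0],"fingers": 0.03},{"travel": [0,0,0.003],"rot": [0,0,0],"fingers": 0.03}])

```text
t: 8.2
tcp_pos: [0.573, -0.149, 0.1923]
tool_rot: [3.14, 0.066, 0.002]
force: [-5.0, 1.8, 6.8]
width: 0.0448
```

Request:
move_arm(targets=[{"travel": [0,0,0],"rot": [0,0,0],"fingers": 0.05},{"travel": [0,0,0],"rot": [0,0,0],"fingers": 0.07},{"travel": [0,0,0],"rot": [0,0,0],"fingers": 0.07},{"travel": [0,0,-0.02],"rot": [0,0,0],"fingers": 0.07},{"travel": [0,0.01,-0.06],"rot": [0,0,0],"fingers": 0.07},{"travel": [-0.02,0.03,-0.105],"rot": [0,0,0],"fingers": 0.07},{"travel": [-0.04,0.05,-0.11],"rot": [0,0,0],"fingers": 0.07},{"travel": [-0.04,0.05,-0.11],"rot": [0,0,0],"fingers": 0.07},{"travel": [-0.04,0.05,-0.11],"rot": [0,0,0],"fingers": 0.07}])

```text
t: 9.32
tcp_pos: [0.535, -0.2003, 0.3001]
tool_rot: [-3.141, -0.065, -0.001]
force: [-0.0, 0.9, 0.3]
width: 0.0703
```

```bash
python3 look.py w4
python3 - <<'E'
from h import *
from scipy.spatial.transform import Rotation as Ro
s=get_state();print(Ro.from_rotvec(s['tool_rot']).as_matrix().round(3))
for n in('scene','side'): cv2.imwrite(f'pics/{n}4.png',grab_frame(n)[:,:,::-1])
a=cv2.imread('pics/scene4.png');b=cv2.imread('pics/side4.png')
crop(np.hstack([a[120:300,220:420],b[80:260,220:420]]),0,0,400,180,2,'p4')
E
```

```text
9.325 [ 0.5349631  -0.20028319  0.30014166] [-0.04762676  0.85627027  0.25046073] 0.07033040000297104
[[ 0.999  0.042 -0.   ]
 [ 0.042 -0.999  0.001]
 [-0.    -0.001 -1.   ]]
```

View pics/w4.png

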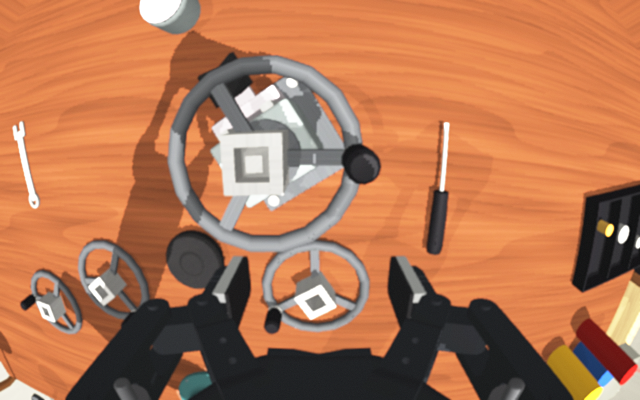

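View pics/p4.png

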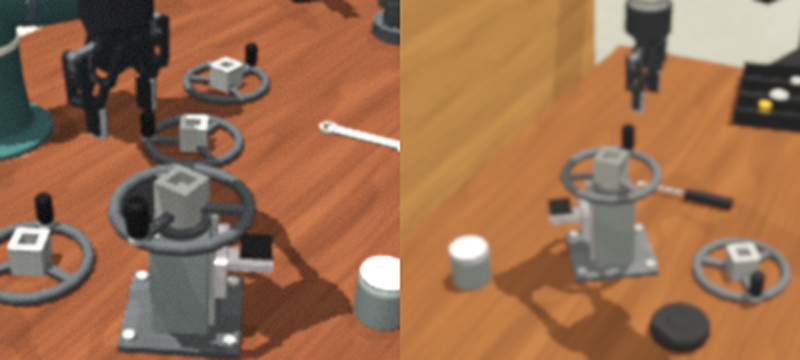

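The wheel sits level, with the spindle tip visible inside the bore at about (255,166) and the knob top at about (363,165). Now I'll measure hub and knob.

Run:
```python
from h import *
import pickle
s,c=pickle.load(open('pics/w4.pkl','rb'))
im=cv2.imread('pics/w4.png')
crop(im,210,110,190,100,4.2,'w4k')
m=(im.max(2)<75).astype(np.uint8);m[:130]=0;m[200:]=0;m[:,:335]=0;m[:,395:]=0
k=max(cv2.findContours(m,0,1)[0],key=cv2.contourArea);print(cv2.boundingRect(k),cv2.contourArea(k))
h=[plane('wrist',*p,.214,c) for p in [(219,134),(284,131),(286,194),(223,196)]];print('hub',np.mean(h,0),np.linalg.norm(h[1]-h[0]),np.linalg.norm(h[2]-h[1]))
(x,y),r=cv2.minEnclosingCircle(k);print(x,y,r)
for u in [(x,y),(364,166)]:
  K=plane('wrist',*u,.230,c);d=K-[.572,-.1485,.23];print('knob',K,np.hypot(d[0],d[1]),np.degrees(np.arctan2(d[1],d[0])))
for z in (.230,.184):print(proj('wrist',[.572+.08*np.cos(np.radians(-86.5)),-.1485-.08*np.sin(np.radians(86.5)),z],c))
```

```text
(342, 144, 38, 39) 1070.5
hub [ 0.57357681 -0.14921674  0.214     ] 0.048314057280250435 0.046346670164494994
359.7982482910156 162.79824829101562 20.527629852294922
knob [ 0.57995854 -0.22521098  0.23      ] 0.07712270952762049 -84.07691798452093
knob [ 0.57793531 -0.2282179   0.23      ] 0.07993854962346655 -85.74196323155486
[364.08159335 167.54365366]
[356.10393244 157.83971342]
```

View pics/w4k.png

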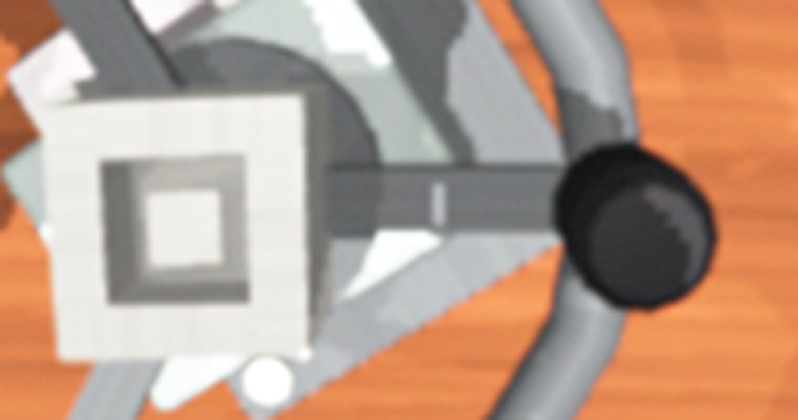

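Request:
move_arm(targets=[{"travel": [0.021,0.015,0],"rot": [0,0,0],"fingers": 0.046},{"travel": [0.0423,0.0302,0.01],"rot": [0,0,0],"fingers": 0.046},{"travel": [0.0423,0.0302,0.035],"rot": [0,0,0],"fingers": 0.046},{"travel": [0.0423,0.0302,0.065],"rot": [0,0,0],"fingers": 0.046},{"travel": [0.0423,0.0302,0.09],"rot": [0,0,0],"fingers": 0.046},{"travel": [0.0423,0.0302,0.1],"rot": [0,0,0],"fingers": 0.046},{"travel": [0.0423,0.0302,0.1],"rot": [0,0,0],"fingers": 0.046}], newtons=30)

```text
t: 10.35
tcp_pos: [0.578, -0.2284, 0.1988]
tool_rot: [-3.14, -0.067, 0.003]
force: [-0.8, -0.7, 0.4]
width: 0.0458
```

Request:
move_arm(targets=[{"travel": [0,0,0],"rot": [0,0,0],"fingers": 0.03},{"travel": [0,0,0],"rot": [0,0,0],"fingers": 0.015},{"travel": [0,0,0],"rot": [0,0,0],"fingers": 0.015},{"travel": [0,0,0],"rot": [0,0,0],"fingers": 0.015}], newtons=30)

```text
t: 10.85
tcp_pos: [0.5791, -0.2293, 0.2011]
tool_rot: [3.14, 0.066, 0.004]
force: [1.0, 0.1, 3.2]
width: 0.0251
```

```bash
cat > circ.py <<'E'
# rows for circle: from angle a0 (deg, world) clockwise in steps; tool frame fixed yaw
import sys,numpy as np
from bench import get_state
from scipy.spatial.transform import Rotation as Ro
C=np.array([.573,-.149]);r=.08
def rows(a0,step,n,show=True,yaw=None):
    R=Ro.from_rotvec(get_state()['tool_rot']).as_matrix()
    p0=C+r*np.array([np.cos(np.radians(a0)),np.sin(np.radians(a0))])
    for i in range(1,n+1):
        a=np.radians(a0-step*i);d=np.append(C+r*np.array([np.cos(a),np.sin(a)])-p0,0)
        t=R.T@d;print('{"travel": [%.4f, %.4f, 0], "rot": [0, 0, 0], "fingers": 0.015},'%(t[0],t[1]))
if __name__=='__main__':
    s=get_state();d=s['tcp_pos'][:2]-C;print('now',np.degrees(np.arctan2(d[1],d[0])),np.hypot(*d),s['force'],s['width'],s['t'])
    rows(*map(float,sys.argv[1:3]),int(sys.argv[3]))
E
python3 circ.py -86.2 15 12
```

```text
now -85.65162024428389 0.08049337542663826 [0.9868215  0.082772   3.24832513] 0.02509100312513047 10.85
{"travel": [-0.0208, -0.0022, 0], "rot": [0, 0, 0], "fingers": 0.015},
{"travel": [-0.0403, -0.0097, 0], "rot": [0, 0, 0], "fingers": 0.015},
{"travel": [-0.0571, -0.0220, 0], "rot": [0, 0, 0], "fingers": 0.015},
{"travel": [-0.0702, -0.0383, 0], "rot": [0, 0, 0], "fingers": 0.015},
{"travel": [-0.0787, -0.0574, 0], "rot": [0, 0, 0], "fingers": 0.015},
{"travel": [-0.0819, -0.0780, 0], "rot": [0, 0, 0], "fingers": 0.015},
{"travel": [-0.0797, -0.0988, 0], "rot": [0, 0, 0], "fingers": 0.015},
{"travel": [-0.0722, -0.1183, 0], "rot": [0, 0, 0], "fingers": 0.015},
{"travel": [-0.0599, -0.1351, 0], "rot": [0, 0, 0], "fingers": 0.015},
{"travel": [-0.0437, -0.1483, 0], "rot": [0, 0, 0], "fingers": 0.015},
{"travel": [-0.0246, -0.1567, 0], "rot": [0, 0, 0], "fingers": 0.015},
{"travel": [-0.0039, -0.1600, 0], "rot": [0, 0, 0], "fingers": 0.015},
```

Request:
move_arm(targets=[{"travel": [-0.0208,-0.0022,0],"rot": [0,0,0],"fingers": 0.015},{"travel": [-0.0403,-0.0097,0],"rot": [0,0,0],"fingers": 0.015},{"travel": [-0.0571,-0.022,0],"rot": [0,0,0],"fingers": 0.015},{"travel": [-0.0702,-0.0383,0],"rot": [0,0,0],"fingers": 0.015},{"travel": [-0.0787,-0.0574,0],"rot": [0,0,0],"fingers": 0.015},{"travel": [-0.0819,-0.078,0],"rot": [0,0,0],"fingers": 0.015}], newtons=30)

```text
t: 11.6
tcp_pos: [0.4942, -0.1544, 0.201]
tool_rot: [3.139, 0.065, 0.006]
force: [7.2, -2.3, 0.4]
width: 0.0251
```

```bash
python3 circ.py -176.2 15 12
python3 - <<'E'
from h import *
for n in('scene','side'): cv2.imwrite(f'pics/{n}5.png',grab_frame(n)[:,:,::-1])
a=cv2.imread('pics/scene5.png');b=cv2.imread('pics/side5.png')
crop(np.hstack([a[120:300,220:420],b[80:260,220:420]]),0,0,400,180,2,'p5')
E
```

```text
now -176.10011063401936 0.07893851880807246 [ 7.24905993 -2.3034596   0.37208806] 0.02508900561827484 11.6
{"travel": [0.0022, -0.0208, 0], "rot": [0, 0, 0], "fingers": 0.015},
{"travel": [0.0097, -0.0403, 0], "rot": [0, 0, 0], "fingers": 0.015},
{"travel": [0.0220, -0.0571, 0], "rot": [0, 0, 0], "fingers": 0.015},
{"travel": [0.0383, -0.0703, 0], "rot": [0, 0, 0], "fingers": 0.015},
{"travel": [0.0573, -0.0787, 0], "rot": [0, 0, 0], "fingers": 0.015},
{"travel": [0.0780, -0.0820, 0], "rot": [0, 0, 0], "fingers": 0.015},
{"travel": [0.0987, -0.0798, 0], "rot": [0, 0, 0], "fingers": 0.015},
{"travel": [0.1182, -0.0723, 0], "rot": [0, 0, 0], "fingers": 0.015},
{"travel": [0.1351, -0.0600, 0], "rot": [0, 0, 0], "fingers": 0.015},
{"travel": [0.1482, -0.0437, 0], "rot": [0, 0, 0], "fingers": 0.015},
{"travel": [0.1567, -0.0246, 0], "rot": [0, 0, 0], "fingers": 0.015},
{"travel": [0.1599, -0.0040, 0], "rot": [0, 0, 0], "fingers": 0.015},
```

View pics/p5.png

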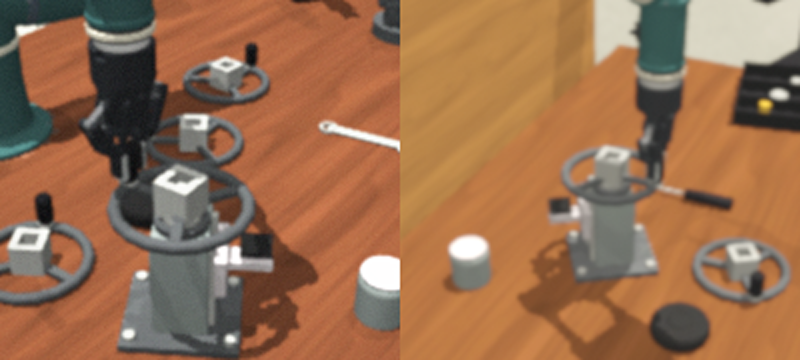

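Request:
move_arm(targets=[{"travel": [0.003,-0.0208,0],"rot": [0,0,0],"fingers": 0.015},{"travel": [0.0107,-0.0403,0],"rot": [0,0,0],"fingers": 0.015},{"travel": [0.023,-0.0571,0],"rot": [0,0,0],"fingers": 0.015},{"travel": [0.0393,-0.0703,0],"rot": [0,0,0],"fingers": 0.015},{"travel": [0.0583,-0.0787,0],"rot": [0,0,0],"fingers": 0.015},{"travel": [0.079,-0.082,0],"rot": [0,0,0],"fingers": 0.015},{"travel": [0.0997,-0.0798,0],"rot": [0,0,0],"fingers": 0.015},{"travel": [0.1192,-0.0723,0],"rot": [0,0,0],"fingers": 0.015},{"travel": [0.1361,-0.06,0],"rot": [0,0,0],"fingers": 0.015},{"travel": [0.1492,-0.0437,0],"rot": [0,0,0],"fingers": 0.015},{"travel": [0.1577,-0.0246,0],"rot": [0,0,0],"fingers": 0.015},{"travel": [0.1609,-0.004,0],"rot": [0,0,0],"fingers": 0.015}])

```text
t: 13.2
tcp_pos: [0.6547, -0.1428, 0.2007]
tool_rot: [-3.14, -0.067, -0.001]
force: [0.2, 2.0, 5.8]
width: 0.0254
```

```bash
sed -i 's/\.573,-\.149/.5738,-.149/' circ.py; python3 circ.py -356.2 15 6; python3 circ.py -446.2 3 3
```

```text
now 4.349935467043459 0.08116185567999062 [0.17924575 2.00336989 5.81640676] 0.025393590995756325 13.2
{"travel": [-0.0022, 0.0208, 0], "rot": [0, 0, 0], "fingers": 0.015},
{"travel": [-0.0098, 0.0402, 0], "rot": [0, 0, 0], "fingers": 0.015},
{"travel": [-0.0221, 0.0571, 0], "rot": [0, 0, 0], "fingers": 0.015},
{"travel": [-0.0384, 0.0702, 0], "rot": [0, 0, 0], "fingers": 0.015},
{"travel": [-0.0575, 0.0786, 0], "rot": [0, 0, 0], "fingers": 0.015},
{"travel": [-0.0781, 0.0819, 0], "rot": [0, 0, 0], "fingers": 0.015},
now 4.349935467043459 0.08116185567999062 [0.17924575 2.00336989 5.81640676] 0.025393590995756325 13.2
{"travel": [-0.0042, -0.0000, 0], "rot": [0, 0, 0], "fingers": 0.015},
{"travel": [-0.0084, -0.0002, 0], "rot": [0, 0, 0], "fingers": 0.015},
{"travel": [-0.0125, -0.0007, 0], "rot": [0, 0, 0], "fingers": 0.015},
```

Request:
move_arm(targets=[{"travel": [-0.0022,0.0208,-0.0005],"rot": [0,0,0],"fingers": 0.015},{"travel": [-0.0098,0.0402,-0.001],"rot": [0,0,0],"fingers": 0.015},{"travel": [-0.0221,0.0571,-0.001],"rot": [0,0,0],"fingers": 0.015},{"travel": [-0.0384,0.0702,-0.001],"rot": [0,0,0],"fingers": 0.015},{"travel": [-0.0565,0.0785,-0.001],"rot": [0,0,0],"fingers": 0.015}])

```text
t: 13.82
tcp_pos: [0.5988, -0.2252, 0.2008]
tool_rot: [-3.14, -0.064, 0.001]
force: [1.3, 3.2, 4.8]
width: 0.0252
```

```bash
python3 circ.py -431.2 4 12
```

```text
now -71.83017674929833 0.08023747578238521 [1.28705998 3.21478333 4.77588659] 0.025202971011139483 13.825
{"travel": [-0.0054, 0.0014, 0], "rot": [0, 0, 0], "fingers": 0.015},
{"travel": [-0.0109, 0.0024, 0], "rot": [0, 0, 0], "fingers": 0.015},
{"travel": [-0.0164, 0.0030, 0], "rot": [0, 0, 0], "fingers": 0.015},
{"travel": [-0.0220, 0.0033, 0], "rot": [0, 0, 0], "fingers": 0.015},
{"travel": [-0.0276, 0.0031, 0], "rot": [0, 0, 0], "fingers": 0.015},
{"travel": [-0.0332, 0.0026, 0], "rot": [0, 0, 0], "fingers": 0.015},
{"travel": [-0.0387, 0.0017, 0], "rot": [0, 0, 0], "fingers": 0.015},
{"travel": [-0.0441, 0.0003, 0], "rot": [0, 0, 0], "fingers": 0.015},
{"travel": [-0.0494, -0.0013, 0], "rot": [0, 0, 0], "fingers": 0.015},
{"travel": [-0.0546, -0.0034, 0], "rot": [0, 0, 0], "fingers": 0.015},
{"travel": [-0.0597, -0.0058, 0], "rot": [0, 0, 0], "fingers": 0.015},
{"travel": [-0.0645, -0.0085, 0], "rot": [0, 0, 0], "fingers": 0.015},
```

Request:
move_arm(targets=[{"travel": [-0.0054,0.0014,0],"rot": [0,0,0],"fingers": 0.015},{"travel": [-0.0109,0.0024,0],"rot": [0,0,0],"fingers": 0.015},{"travel": [-0.0164,0.003,0],"rot": [0,0,0],"fingers": 0.015},{"travel": [-0.022,0.0033,0],"rot": [0,0,0],"fingers": 0.015}])

```text
t: 14.32
tcp_pos: [0.5783, -0.2288, 0.2009]
tool_rot: [3.141, 0.066, -0.0]
force: [1.8, -0.0, 4.6]
width: 0.0252
```

Run:
```python
import numpy as np
y=np.radians(2.4);r=80
def t(a0,a):
    d=r*np.array([np.cos(np.radians(a))-np.cos(np.radians(a0)),np.sin(np.radians(a))-np.sin(np.radians(a0))])
    return np.cos(y)*d[0]+np.sin(y)*d[1], np.sin(y)*d[0]-np.cos(y)*d[1]
for i in range(45):
    a0=-447.2-8*i
    print('%.1f'%(a0-8),' '.join('[%.1f, %.1f]'%t(a0,a0-b) for b in(4,8)), '| tangent world %.2f %.2f'%(np.sin(np.radians(a0-8)),-np.cos(np.radians(a0-8))))
```

```text
-455.2 [-5.6, -0.2] [-11.1, -0.7] | tangent world -1.00 0.09
-463.2 [-5.5, -0.9] [-10.9, -2.2] | tangent world -0.97 0.23
-471.2 [-5.3, -1.7] [-10.5, -3.7] | tangent world -0.93 0.36
-479.2 [-5.0, -2.4] [-9.9, -5.2] | tangent world -0.87 0.49
-487.2 [-4.7, -3.1] [-9.1, -6.5] | tangent world -0.80 0.60
-495.2 [-4.2, -3.7] [-8.1, -7.7] | tangent world -0.70 0.71
-503.2 [-3.6, -4.3] [-6.9, -8.7] | tangent world -0.60 0.80
-511.2 [-3.0, -4.7] [-5.6, -9.6] | tangent world -0.48 0.88
-519.2 [-2.3, -5.1] [-4.3, -10.3] | tangent world -0.36 0.93
-527.2 [-1.6, -5.4] [-2.8, -10.8] | tangent world -0.22 0.98
-535.2 [-0.8, -5.5] [-1.2, -11.1] | tangent world -0.08 1.00
-543.2 [-0.0, -5.6] [0.3, -11.2] | tangent world 0.06 1.00
-551.2 [0.7, -5.5] [1.9, -11.0] | tangent world 0.19 0.98
-559.2 [1.5, -5.4] [3.4, -10.6] | tangent world 0.33 0.94
-567.2 [2.2, -5.1] [4.8, -10.1] | tangent world 0.46 0.89
-575.2 [2.9, -4.8] [6.2, -9.3] | tangent world 0.58 0.82
-583.2 [3.6, -4.3] [7.4, -8.3] | tangent world 0.68 0.73
-591.2 [4.1, -3.8] [8.5, -7.2] | tangent world 0.78 0.63
-599.2 [4.6, -3.2] [9.4, -6.0]
[... 837 characters left out ...]
, 5.6] [0.5, 11.2] | tangent world 0.01 -1.00
-727.2 [-0.4, 5.6] [-1.1, 11.1] | tangent world -0.13 -0.99
-735.2 [-1.1, 5.5] [-2.6, 10.8] | tangent world -0.26 -0.97
-743.2 [-1.9, 5.3] [-4.1, 10.4] | tangent world -0.39 -0.92
-751.2 [-2.6, 4.9] [-5.5, 9.7] | tangent world -0.52 -0.86
-759.2 [-3.3, 4.5] [-6.8, 8.8] | tangent world -0.63 -0.77
-767.2 [-3.9, 4.0] [-8.0, 7.8] | tangent world -0.73 -0.68
-775.2 [-4.4, 3.5] [-9.0, 6.6] | tangent world -0.82 -0.57
-783.2 [-4.8, 2.8] [-9.8, 5.3] | tangent world -0.89 -0.45
-791.2 [-5.2, 2.1] [-10.5, 3.9] | tangent world -0.95 -0.32
-799.2 [-5.4, 1.4] [-10.9, 2.4] | tangent world -0.98 -0.19
-807.2 [-5.5, 0.6] [-11.1, 0.9] | tangent world -1.00 -0.05
```

Request:
move_arm(targets=[{"travel": [-0.0056,-0.0002,0],"rot": [0,0,0],"fingers": 0.015},{"travel": [-0.0111,-0.0007,0],"rot": [0,0,0],"fingers": 0.015}])

```text
t: 14.58
tcp_pos: [0.5674, -0.2286, 0.2008]
tool_rot: [3.141, 0.066, 0.0]
force: [2.1, 0.0, 5.3]
width: 0.0254
```

Request:
move_arm(targets=[{"travel": [-0.0055,-0.0009,0],"rot": [0,0,0],"fingers": 0.015},{"travel": [-0.0109,-0.0022,0],"rot": [0,0,0],"fingers": 0.015}])

```text
t: 14.82
tcp_pos: [0.5564, -0.2268, 0.2008]
tool_rot: [3.141, 0.066, -0.0]
force: [2.3, 0.3, 4.5]
width: 0.025
```

Request:
move_arm(targets=[{"travel": [-0.0053,-0.0017,0],"rot": [0,0,0],"fingers": 0.015},{"travel": [-0.0105,-0.0037,0],"rot": [0,0,0],"fingers": 0.015}])

```text
t: 15.08
tcp_pos: [0.5458, -0.2235, 0.2008]
tool_rot: [3.141, 0.066, 0.0]
force: [1.7, -0.1, 5.3]
width: 0.0252
```

Request:
move_arm(targets=[{"travel": [-0.005,-0.0024,0],"rot": [0,0,0],"fingers": 0.015},{"travel": [-0.0099,-0.0052,0],"rot": [0,0,0],"fingers": 0.015}])

```text
t: 15.32
tcp_pos: [0.5357, -0.2188, 0.2008]
tool_rot: [3.14, 0.066, -0.0]
force: [1.7, -0.9, 4.8]
width: 0.0251
```

Request:
move_arm(targets=[{"travel": [-0.0047,-0.0031,0],"rot": [0,0,0],"fingers": 0.015},{"travel": [-0.0091,-0.0065,0],"rot": [0,0,0],"fingers": 0.015}])

```text
t: 15.58
tcp_pos: [0.5262, -0.2127, 0.2008]
tool_rot: [3.14, 0.066, -0.0]
force: [1.0, -0.3, 5.3]
width: 0.0251
```

Request:
move_arm(targets=[{"travel": [-0.0042,-0.0037,0],"rot": [0,0,0],"fingers": 0.015},{"travel": [-0.0081,-0.0077,0],"rot": [0,0,0],"fingers": 0.015}])

```text
t: 15.82
tcp_pos: [0.5178, -0.2054, 0.2008]
tool_rot: [3.14, 0.066, -0.0]
force: [1.0, -1.3, 5.8]
width: 0.0246
```

Request:
move_arm(targets=[{"travel": [-0.0036,-0.0043,0],"rot": [0,0,0],"fingers": 0.015},{"travel": [-0.0069,-0.0087,0],"rot": [0,0,0],"fingers": 0.015}])

```text
t: 16.08
tcp_pos: [0.5105, -0.197, 0.2008]
tool_rot: [3.14, 0.066, -0.001]
force: [0.6, -2.2, 4.5]
width: 0.0251
```

Request:
move_arm(targets=[{"travel": [-0.003,-0.0047,0],"rot": [0,0,0],"fingers": 0.015},{"travel": [-0.0056,-0.0096,0],"rot": [0,0,0],"fingers": 0.015}])

```text
t: 16.32
tcp_pos: [0.5044, -0.1877, 0.2008]
tool_rot: [3.14, 0.066, -0.001]
force: [-0.1, -1.6, 5.5]
width: 0.025
```

Request:
move_arm(targets=[{"travel": [-0.0023,-0.0051,0],"rot": [0,0,0],"fingers": 0.015},{"travel": [-0.0043,-0.0103,0],"rot": [0,0,0],"fingers": 0.015}])

```text
t: 16.58
tcp_pos: [0.4997, -0.1776, 0.2008]
tool_rot: [3.14, 0.066, -0.001]
force: [1.5, -1.2, 5.9]
width: 0.025
```

Request:
move_arm(targets=[{"travel": [-0.0016,-0.0054,0],"rot": [0,0,0],"fingers": 0.015},{"travel": [-0.0028,-0.0108,0],"rot": [0,0,0],"fingers": 0.015}])

```text
t: 16.82
tcp_pos: [0.4964, -0.1669, 0.2008]
tool_rot: [3.14, 0.066, -0.001]
force: [-0.1, -0.9, 5.7]
width: 0.0249
```

Request:
move_arm(targets=[{"travel": [-0.0008,-0.0055,0],"rot": [0,0,0],"fingers": 0.015},{"travel": [-0.0012,-0.0111,0],"rot": [0,0,0],"fingers": 0.015}])

```text
t: 17.08
tcp_pos: [0.4946, -0.1559, 0.2008]
tool_rot: [3.14, 0.066, -0.002]
force: [0.6, -1.5, 5.7]
width: 0.0247
```

Request:
move_arm(targets=[{"travel": [0,-0.0056,0],"rot": [0,0,0],"fingers": 0.015},{"travel": [0.0003,-0.0112,0],"rot": [0,0,0],"fingers": 0.015}])

```text
t: 17.32
tcp_pos: [0.4944, -0.1447, 0.2008]
tool_rot: [3.14, 0.066, -0.002]
force: [-1.0, -1.9, 5.6]
width: 0.0251
```

Request:
move_arm(targets=[{"travel": [0.0007,-0.0055,0],"rot": [0,0,0],"fingers": 0.015},{"travel": [0.0019,-0.011,0],"rot": [0,0,0],"fingers": 0.015}])

```text
t: 17.58
tcp_pos: [0.4958, -0.1337, 0.2007]
tool_rot: [3.14, 0.066, -0.002]
force: [-1.3, -1.5, 6.1]
width: 0.0249
```

Request:
move_arm(targets=[{"travel": [0.0015,-0.0054,0],"rot": [0,0,0],"fingers": 0.015},{"travel": [0.0034,-0.0106,0],"rot": [0,0,0],"fingers": 0.015}])

```text
t: 17.82
tcp_pos: [0.4986, -0.1229, 0.2007]
tool_rot: [3.14, 0.067, -0.003]
force: [-1.5, -1.7, 6.7]
width: 0.0249
```

Request:
move_arm(targets=[{"travel": [0.0022,-0.0051,0],"rot": [0,0,0],"fingers": 0.015},{"travel": [0.0048,-0.0101,0],"rot": [0,0,0],"fingers": 0.015}])

```text
t: 18.08
tcp_pos: [0.5029, -0.1126, 0.2008]
tool_rot: [3.14, 0.067, -0.003]
force: [-1.2, -0.1, 6.4]
width: 0.0251
```

Request:
move_arm(targets=[{"travel": [0.0029,-0.0048,0],"rot": [0,0,0],"fingers": 0.015},{"travel": [0.0062,-0.0093,0],"rot": [0,0,0],"fingers": 0.015}])

```text
t: 18.32
tcp_pos: [0.5087, -0.103, 0.2008]
tool_rot: [3.14, 0.067, -0.003]
force: [-1.3, -1.1, 7.5]
width: 0.0248
```

Request:
move_arm(targets=[{"travel": [0.0036,-0.0043,0],"rot": [0,0,0],"fingers": 0.015},{"travel": [0.0074,-0.0083,0],"rot": [0,0,0],"fingers": 0.015}])

```text
t: 18.58
tcp_pos: [0.5156, -0.0943, 0.2008]
tool_rot: [3.14, 0.067, -0.004]
force: [-1.5, -0.5, 6.8]
width: 0.025
```

Request:
move_arm(targets=[{"travel": [0.0041,-0.0038,0],"rot": [0,0,0],"fingers": 0.015},{"travel": [0.0085,-0.0072,0],"rot": [0,0,0],"fingers": 0.015}])

```text
t: 18.82
tcp_pos: [0.5238, -0.0867, 0.2008]
tool_rot: [3.14, 0.067, -0.004]
force: [-2.4, 0.4, 7.6]
width: 0.0249
```

Request:
move_arm(targets=[{"travel": [0.0046,-0.0032,0],"rot": [0,0,0],"fingers": 0.015},{"travel": [0.0094,-0.006,0],"rot": [0,0,0],"fingers": 0.015}])

```text
t: 19.08
tcp_pos: [0.533, -0.0802, 0.2008]
tool_rot: [3.14, 0.067, -0.004]
force: [-3.1, -0.7, 7.2]
width: 0.0254
```

Request:
move_arm(targets=[{"travel": [0.005,-0.0025,0],"rot": [0,0,0],"fingers": 0.015},{"travel": [0.0102,-0.0046,0],"rot": [0,0,0],"fingers": 0.015}])

```text
t: 19.32
tcp_pos: [0.543, -0.0751, 0.2008]
tool_rot: [3.141, 0.067, -0.004]
force: [-1.6, 0.4, 7.0]
width: 0.025
```

Request:
move_arm(targets=[{"travel": [0.0053,-0.0018,0],"rot": [0,0,0],"fingers": 0.015},{"travel": [0.0107,-0.0032,0],"rot": [0,0,0],"fingers": 0.015}])

```text
t: 19.58
tcp_pos: [0.5535, -0.0714, 0.2008]
tool_rot: [3.141, 0.067, -0.004]
force: [-1.7, 0.9, 8.0]
width: 0.0252
```

Request:
move_arm(targets=[{"travel": [0.0055,-0.001,0],"rot": [0,0,0],"fingers": 0.015},{"travel": [0.011,-0.0016,0],"rot": [0,0,0],"fingers": 0.015}])

```text
t: 19.82
tcp_pos: [0.5645, -0.0692, 0.2008]
tool_rot: [-3.141, -0.067, 0.004]
force: [-2.2, 0.8, 7.0]
width: 0.0251
```

Request:
move_arm(targets=[{"travel": [0.0056,-0.0002,0],"rot": [0,0,0],"fingers": 0.015},{"travel": [0.0112,-0.0001,0],"rot": [0,0,0],"fingers": 0.015}])

```text
t: 20.08
tcp_pos: [0.5757, -0.0686, 0.2009]
tool_rot: [-3.141, -0.067, 0.004]
force: [-0.9, 1.7, 7.8]
width: 0.025
```

Request:
move_arm(targets=[{"travel": [0.0056,0.0005,0],"rot": [0,0,0],"fingers": 0.015},{"travel": [0.0111,0.0015,0],"rot": [0,0,0],"fingers": 0.015}])

```text
t: 20.32
tcp_pos: [0.587, -0.0695, 0.2009]
tool_rot: [-3.14, -0.067, 0.003]
force: [-1.0, 2.4, 7.7]
width: 0.0252
```

Request:
move_arm(targets=[{"travel": [0.0054,0.0013,0],"rot": [0,0,0],"fingers": 0.015},{"travel": [0.0107,0.003,0],"rot": [0,0,0],"fingers": 0.015}])

```text
t: 20.58
tcp_pos: [0.5978, -0.072, 0.2009]
tool_rot: [-3.14, -0.067, 0.003]
force: [-1.3, 2.1, 7.1]
width: 0.025
```

Request:
move_arm(targets=[{"travel": [0.0052,0.0021,0],"rot": [0,0,0],"fingers": 0.015},{"travel": [0.0102,0.0045,0],"rot": [0,0,0],"fingers": 0.015}])

```text
t: 20.82
tcp_pos: [0.6083, -0.0759, 0.2008]
tool_rot: [-3.14, -0.067, 0.003]
force: [-0.1, 2.9, 7.1]
width: 0.0247
```

Request:
move_arm(targets=[{"travel": [0.0049,0.0028,0],"rot": [0,0,0],"fingers": 0.015},{"travel": [0.0095,0.0058,0],"rot": [0,0,0],"fingers": 0.015}])

```text
t: 21.08
tcp_pos: [0.6181, -0.0813, 0.2008]
tool_rot: [-3.14, -0.067, 0.003]
force: [0.1, 2.4, 7.7]
width: 0.0251
```

Request:
move_arm(targets=[{"travel": [0.0044,0.0034,0],"rot": [0,0,0],"fingers": 0.015},{"travel": [0.0086,0.0071,0],"rot": [0,0,0],"fingers": 0.015}])

```text
t: 21.32
tcp_pos: [0.6271, -0.088, 0.2008]
tool_rot: [-3.14, -0.067, 0.002]
force: [0.3, 1.9, 6.9]
width: 0.0251
```

Request:
move_arm(targets=[{"travel": [0.0039,0.004,0],"rot": [0,0,0],"fingers": 0.015},{"travel": [0.0075,0.0082,0],"rot": [0,0,0],"fingers": 0.015}])

```text
t: 21.58
tcp_pos: [0.635, -0.0959, 0.2008]
tool_rot: [-3.14, -0.067, 0.002]
force: [0.6, 2.8, 5.9]
width: 0.0252
```

Request:
move_arm(targets=[{"travel": [0.0033,0.0045,0],"rot": [0,0,0],"fingers": 0.015},{"travel": [0.0063,0.0092,0],"rot": [0,0,0],"fingers": 0.015}])

```text
t: 21.82
tcp_pos: [0.6418, -0.1048, 0.2008]
tool_rot: [-3.14, -0.067, 0.002]
force: [1.2, 2.2, 6.7]
width: 0.0248
```

Request:
move_arm(targets=[{"travel": [0.0027,0.0049,0],"rot": [0,0,0],"fingers": 0.015},{"travel": [0.005,0.01,0],"rot": [0,0,0],"fingers": 0.015}])

```text
t: 22.08
tcp_pos: [0.6472, -0.1146, 0.2008]
tool_rot: [-3.14, -0.067, 0.001]
force: [0.3, 2.5, 6.4]
width: 0.0253
```

Request:
move_arm(targets=[{"travel": [0.0019,0.0052,0],"rot": [0,0,0],"fingers": 0.015},{"travel": [0.0035,0.0106,0],"rot": [0,0,0],"fingers": 0.015}])

```text
t: 22.32
tcp_pos: [0.6513, -0.1251, 0.2008]
tool_rot: [-3.14, -0.067, 0.001]
force: [1.4, 1.4, 5.6]
width: 0.025
```

Request:
move_arm(targets=[{"travel": [0.0012,0.0055,0],"rot": [0,0,0],"fingers": 0.015},{"travel": [0.002,0.011,0],"rot": [0,0,0],"fingers": 0.015}])

```text
t: 22.58
tcp_pos: [0.6538, -0.136, 0.2008]
tool_rot: [-3.14, -0.067, 0.001]
force: [1.3, 1.9, 5.3]
width: 0.0251
```

Request:
move_arm(targets=[{"travel": [0.0004,0.0056,0],"rot": [0,0,0],"fingers": 0.015},{"travel": [0.0005,0.0112,0],"rot": [0,0,0],"fingers": 0.015}])

```text
t: 22.82
tcp_pos: [0.6548, -0.1473, 0.2008]
tool_rot: [-3.14, -0.066, 0.001]
force: [1.6, 1.3, 6.0]
width: 0.0251
```

Request:
move_arm(targets=[{"travel": [-0.0004,0.0056,0],"rot": [0,0,0],"fingers": 0.015},{"travel": [-0.0011,0.0111,0],"rot": [0,0,0],"fingers": 0.015}])

```text
t: 23.08
tcp_pos: [0.6543, -0.1585, 0.2008]
tool_rot: [-3.14, -0.066, 0.0]
force: [2.1, 1.8, 5.8]
width: 0.025
```

Request:
move_arm(targets=[{"travel": [-0.0011,0.0055,0],"rot": [0,0,0],"fingers": 0.015},{"travel": [-0.0026,0.0108,0],"rot": [0,0,0],"fingers": 0.015}])

```text
t: 23.32
tcp_pos: [0.6521, -0.1694, 0.2008]
tool_rot: [-3.14, -0.066, 0.0]
force: [1.8, 1.7, 5.2]
width: 0.0249
```

Request:
move_arm(targets=[{"travel": [-0.0019,0.0053,0],"rot": [0,0,0],"fingers": 0.015},{"travel": [-0.0041,0.0104,0],"rot": [0,0,0],"fingers": 0.015}])

```text
t: 23.58
tcp_pos: [0.6485, -0.18, 0.2008]
tool_rot: [-3.14, -0.066, 0.0]
force: [0.9, 0.9, 5.7]
width: 0.0251
```

Request:
move_arm(targets=[{"travel": [-0.0026,0.0049,0],"rot": [0,0,0],"fingers": 0.015},{"travel": [-0.0055,0.0097,0],"rot": [0,0,0],"fingers": 0.015}])

```text
t: 23.82
tcp_pos: [0.6433, -0.19, 0.2008]
tool_rot: [-3.14, -0.066, -0.0]
force: [2.4, 0.7, 5.6]
width: 0.0253
```

Request:
move_arm(targets=[{"travel": [-0.0033,0.0045,0],"rot": [0,0,0],"fingers": 0.015},{"travel": [-0.0068,0.0088,0],"rot": [0,0,0],"fingers": 0.015}])

```text
t: 24.08
tcp_pos: [0.6369, -0.1992, 0.2008]
tool_rot: [-3.14, -0.066, -0.0]
force: [2.1, 0.3, 4.9]
width: 0.025
```

Request:
move_arm(targets=[{"travel": [-0.0039,0.004,0],"rot": [0,0,0],"fingers": 0.015},{"travel": [-0.008,0.0078,0],"rot": [0,0,0],"fingers": 0.015}])

```text
t: 24.32
tcp_pos: [0.6302, -0.2064, 0.201]
tool_rot: [-3.139, -0.065, -0.004]
force: [8.3, 7.1, 4.6]
width: 0.0253
```

Request:
move_arm(targets=[{"travel": [-0.001,0.001,0],"rot": [0,0,0],"fingers": 0.015},{"travel": [-0.001,0.001,0],"rot": [0,0,0],"fingers": 0.015}])

```text
t: 24.58
tcp_pos: [0.6302, -0.2064, 0.2011]
tool_rot: [-3.138, -0.066, -0.006]
force: [6.8, 4.7, 4.3]
width: 0.0253
```

```bash
python3 circ.py -46.2 -10 12
python3 - <<'E'
from h import *
cv2.imwrite('pics/scene6.png',grab_frame('scene')[:,:,::-1]);cv2.imwrite('pics/side6.png',grab_frame('side')[:,:,::-1])
E
```

```text
now -45.52195567840654 0.08043486190993987 [6.7551322 4.7338433 4.2790571] 0.02534568296504604 24.575
{"travel": [0.0096, -0.0101, 0], "rot": [0, 0, 0], "fingers": 0.015},
{"travel": [0.0173, -0.0217, 0], "rot": [0, 0, 0], "fingers": 0.015},
{"travel": [0.0229, -0.0345, 0], "rot": [0, 0, 0], "fingers": 0.015},
{"travel": [0.0262, -0.0480, 0], "rot": [0, 0, 0], "fingers": 0.015},
{"travel": [0.0271, -0.0620, 0], "rot": [0, 0, 0], "fingers": 0.015},
{"travel": [0.0255, -0.0758, 0], "rot": [0, 0, 0], "fingers": 0.015},
{"travel": [0.0216, -0.0892, 0], "rot": [0, 0, 0], "fingers": 0.015},
{"travel": [0.0154, -0.1017, 0], "rot": [0, 0, 0], "fingers": 0.015},
{"travel": [0.0071, -0.1129, 0], "rot": [0, 0, 0], "fingers": 0.015},
{"travel": [-0.0030, -0.1225, 0], "rot": [0, 0, 0], "fingers": 0.015},
{"travel": [-0.0146, -0.1302, 0], "rot": [0, 0, 0], "fingers": 0.015},
{"travel": [-0.0274, -0.1358, 0], "rot": [0, 0, 0], "fingers": 0.015},
```

```bash
python3 circ.py -48.2 -10.3 10
```

```text
now -45.50634472725403 0.08045803079962713 [6.53392242 5.26787655 4.71588996] 0.02524316875143789 24.675
{"travel": [0.0102, -0.0101, 0], "rot": [0, 0, 0], "fingers": 0.015},
{"travel": [0.0185, -0.0218, 0], "rot": [0, 0, 0], "fingers": 0.015},
{"travel": [0.0245, -0.0348, 0], "rot": [0, 0, 0], "fingers": 0.015},
{"travel": [0.0282, -0.0487, 0], "rot": [0, 0, 0], "fingers": 0.015},
{"travel": [0.0292, -0.0631, 0], "rot": [0, 0, 0], "fingers": 0.015},
{"travel": [0.0277, -0.0774, 0], "rot": [0, 0, 0], "fingers": 0.015},
{"travel": [0.0237, -0.0911, 0], "rot": [0, 0, 0], "fingers": 0.015},
{"travel": [0.0172, -0.1040, 0], "rot": [0, 0, 0], "fingers": 0.015},
{"travel": [0.0086, -0.1155, 0], "rot": [0, 0, 0], "fingers": 0.015},
{"travel": [-0.0019, -0.1252, 0], "rot": [0, 0, 0], "fingers": 0.015},
```

Request:
move_arm(targets=[{"travel": [0.0102,-0.0101,0],"rot": [0,0,0],"fingers": 0.015},{"travel": [0.0185,-0.0218,0],"rot": [0,0,0],"fingers": 0.015},{"travel": [0.0245,-0.0348,0],"rot": [0,0,0],"fingers": 0.015},{"travel": [0.0282,-0.0487,0],"rot": [0,0,0],"fingers": 0.015},{"travel": [0.0292,-0.0631,0],"rot": [0,0,0],"fingers": 0.015},{"travel": [0.0277,-0.0774,0],"rot": [0,0,0],"fingers": 0.015},{"travel": [0.0237,-0.0911,0],"rot": [0,0,0],"fingers": 0.015},{"travel": [0.0172,-0.104,0],"rot": [0,0,0],"fingers": 0.015},{"travel": [0.0086,-0.1155,0],"rot": [0,0,0],"fingers": 0.015},{"travel": [-0.0019,-0.1252,0],"rot": [0,0,0],"fingers": 0.015},{"travel": [-0.0019,-0.1252,0],"rot": [0,0,0],"fingers": 0.015}])

```text
t: 26.05
tcp_pos: [0.6198, -0.0824, 0.2009]
tool_rot: [-3.14, -0.066, 0.002]
force: [-0.4, 0.3, 4.7]
width: 0.0254
```

```bash
python3 circ.py -48.2 -10.3 1
```

```text
now 55.39595125580859 0.08097410347933656 [-0.37697833  0.28028295  4.6928832 ] 0.025410106592228338 26.05
{"travel": [0.0102, -0.0101, 0], "rot": [0, 0, 0], "fingers": 0.015},
```

Request:
move_arm(targets=[{"travel": [0,0,0],"rot": [0,0,0],"fingers": 0.035},{"travel": [0,0,0],"rot": [0,0,0],"fingers": 0.046},{"travel": [0,0,0],"rot": [0,0,0],"fingers": 0.046},{"travel": [0,0,0],"rot": [0,0,0],"fingers": 0.046},{"travel": [0,0,-0.015],"rot": [0,0,0],"fingers": 0.046},{"travel": [0,0,-0.045],"rot": [0,0,0],"fingers": 0.046},{"travel": [0,0,-0.085],"rot": [0,0,0],"fingers": 0.046},{"travel": [-0.03,0,-0.12],"rot": [0,0,0],"fingers": 0.046},{"travel": [-0.08,0.01,-0.13],"rot": [0,0,0],"fingers": 0.06},{"travel": [-0.12,0.02,-0.13],"rot": [0,0,0],"fingers": 0.06},{"travel": [-0.12,0.02,-0.13],"rot": [0,0,0],"fingers": 0.06}])

```text
t: 27.42
tcp_pos: [0.5006, -0.1092, 0.3328]
tool_rot: [3.14, 0.063, 0.004]
force: [1.2, 1.0, -0.0]
width: 0.0603
```

```bash
python3 look.py w7
python3 - <<'E'
from h import *
for n in('scene','side'): cv2.imwrite(f'pics/{n}7.png',grab_frame(n)[:,:,::-1])
a=cv2.imread('pics/scene7.png');b=cv2.imread('pics/side7.png')
crop(np.hstack([a[120:300,220:420],b[80:260,220:420]]),0,0,400,180,2,'p7')
E
```

```text
27.425 [ 0.50061173 -0.10922499  0.33280008] [ 1.17951312  0.99487478 -0.01079401] 0.06028077837703015
```

View pics/w7.png

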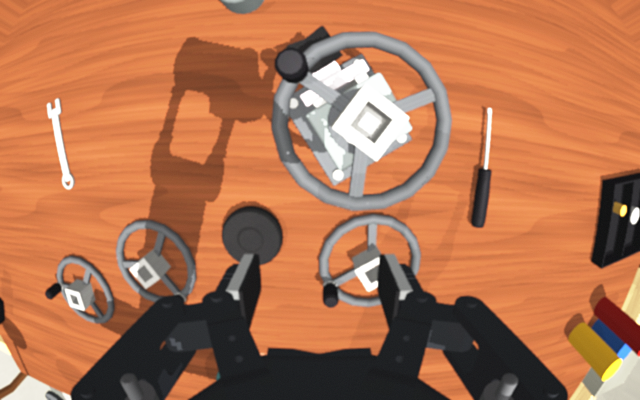

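View pics/p7.png

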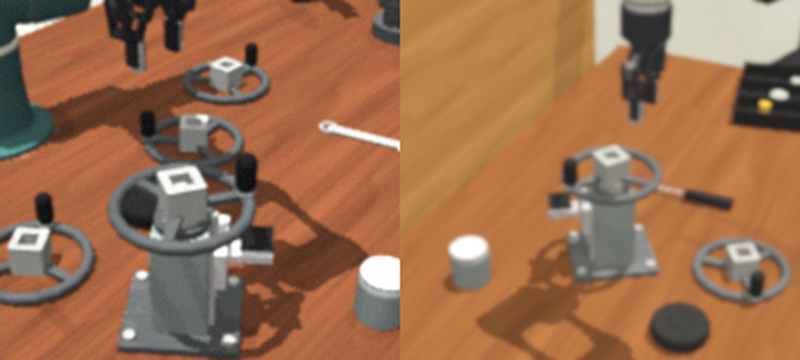

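The gripper is clear and the wheel is on the spindle with its knob at (290,62). The bystanders look unmoved. Last, a seating check and a spindle angle check.

Run:
```python
from h import *
im=cv2.imread('pics/w7.png');crop(im,325,70,95,95,6,'w7z')
a=cv2.imread('pics/scene7.png');b=cv2.imread('pics/side7.png');o=cv2.imread('pics/scene0.png')
A=[cv2.resize(x,(400,400),interpolation=cv2.INTER_CUBIC) for x in(a[190:290,270:370],b[130:230,270:370])]
cv2.imwrite('pics/p7z.png',np.hstack(A))
for n in('scene','side'):print(n,proj(n,[.5735,-.149,.214]).round(1),proj(n,[.5735,-.149,.168]).round(1))
```

```text
scene [310.7 209. ] [311.  225.1]
side [325.3 157. ] [325.2 168.6]
```

View pics/w7z.png

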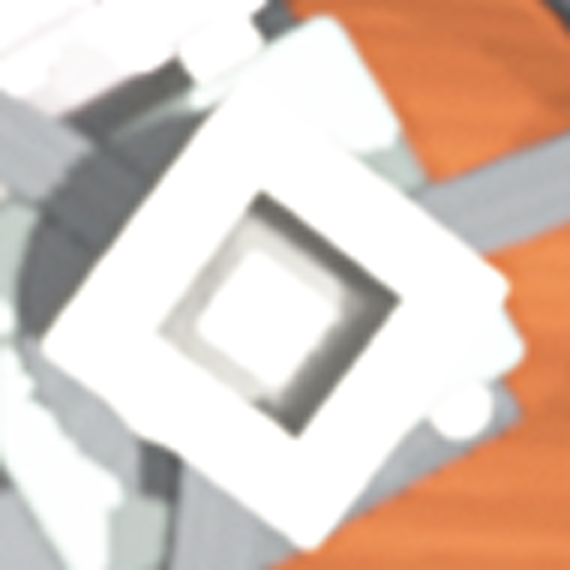

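View pics/p7z.png

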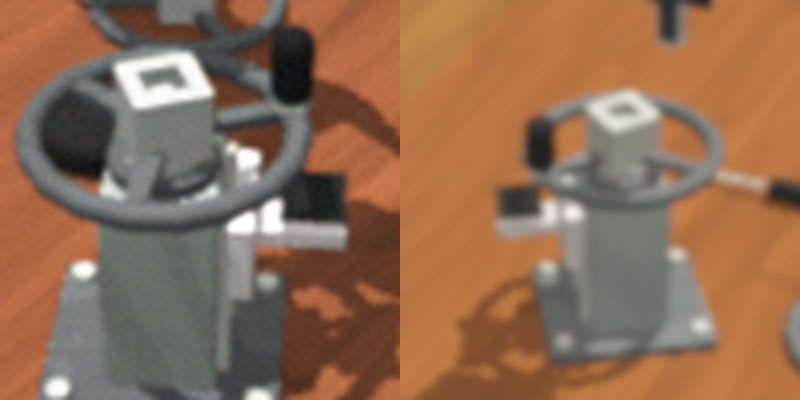

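```bash
python3 -c "
from bench import *
s=get_state();print(s['t'],s['force']);print(sign_off())"
```

```text
27.575 [ 0.24865577  0.6660313  -0.12393883]
the job is handed in; nothing more can be done
None
```

The handwheel is on the spindle, wound clockwise to its stop and backed off about a quarter turn. The gripper has let go, and I handed the job in at about 27.6 s.

**What I did**
- **Seating:** I took the wheel farthest from the base by its hub and set it on the spindle until the force showed it resting on the shoulder, then released it.
- **Winding:** I took the crank knob and wound clockwise about 1.9 turns. Resistance rose from about 2 N to 8–11 N and the knob stopped moving.
- **Backing off:** I turned the wheel back about 101°. That allows for up to about 12° of play in the bore, so the spindle itself should have gone back about 90°. I then let go and moved clear.

**Last checks**
- **Wheel height:** the hub top appears within about 1 pixel of where a fully seated wheel should be, in both the scene and side cameras.
- **Gripper:** it is clear of everything, with the force reading back near zero.
- **Bench:** the carriage looks higher than at the start, and the other things look to be where they were. I judged both by eye.

**Not fully settled**
- **Spindle angle:** the exact spindle back-off was not measured separately from the wheel's.
- **Upward force:** about 5–8 N pushed up on the gripper while it held the knob, and this disappeared on release.
- **Early estimate:** my first rough position for the spindle was about 3 mm off, and I used the later wrist-camera measurement instead.

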